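Swing the pinned straightedge to the blue tape mark

ROBOT

A 7-joint arm with a two-finger parallel gripper is mounted at the origin on the work surface. World frame = base frame: x ahead of the robot, y to its left, z up, the work surface at z = 0. Lengths are in mm, angles in rad, forces in N, time in s.
With the tool pointing down it reaches from about 350 to 900 mm from the base axis. Payload 7.2 kg.
Tool frame: the origin (TCP) lies at the very end of the fingers, on their centre line; the grasp point (between the pads) lies 19 mm behind it; x points along the fingers, z is the direction in which the jaws open and shut, and the axes are right-handed (so a half turn about x gives the same grasp; the last joint's range is limited). The gripper opens to 85 mm and grips with 20 to 120 N. Pads are 22 mm wide; open, the fingers measure 114 mm over their backs; the gripper's body (76 mm by 85 mm) begins 54 mm behind the grasp point. The pads swing forward as they close: fully open they stand 13 mm farther back than shut.
Start: joints at [1.169, 0.411, -0.013, 1.596, 0.006, 1.134, -0.082], TCP at [204.76, -590.51, 231.297] pointing down, gripper open.
Joint ranges: [-2.95, 2.95], [-0.29, 1.99], [-1.47, 1.44], [0.14, 2.54], [-1.03, 4.17], [0.13, 1.85], [-2.86, 2.86]. Speed limits (rad/s): [2.39, 2.39, 3.01, 3.01, 3.14, 3.14, 3.14].

INTERFACE

Orientations are given as [roll, pitch, yaw] about the fixed x, y, z axes, in that order (R = Rz(yaw) Ry(pitch) Rx(roll)).
In Python, from plant import manip gives the robot as it stands.
- The arm moves only by the shell command python3 -m handwheel 'ROWS' [FORCE]. ROWS is JSON, a list of rows, each an object with "claw": the opening in per cent of the stroke, from 0 (shut) to 100 (fully open); "travel": the shift along the tool's x, y, z in m, a list of three; "angular": the turn, a rotation vector about the tool's x, y, z in rad, a list of three. A call has 1 to 8 rows; each row is the pose to reach, as a shift and turn from the pose commanded when the call began, along the tool's axes at that moment; what a row does not reach only later rows make up. A row lasts 1/10 s, in which the tool goes at most 50 mm and 8.59 degrees, less where a joint would pass 70% of its speed; a pose out of reach is approached as far as the arm can. A call with a gripper value outside its range is refused whole. The fingers move at their own pace and stop on an object; FORCE is the grip in N (left out, the last holds). Time passes only in rows, so rows that repeat a pose let the fingers close. It gives the time, the measured TCP pose, the force and the opening at its end, in the units of the state.
- manip.get_state(): the state, without advancing time (a new reading comes with each control period).
- manip.read_camera(name): name is "scene" or "top" or "wrist"; returns (picture, depth): 400x640x3 uint8, red, green, blue; 400x640 float32, mm along the optical axis (not along the pixel's ray), 0 where there is no reading.
- manip.get_calibration(name): a dict with "vertical_fov" (degrees; the focal length in pixels is half the picture's height over the tangent of half this angle, whatever the lens; pixels are square), "cx", "cy" (the principal point, pixels), "dist_coeffs" ([k1, k2, p1, p2, k3] as OpenCV has them; the pictures are not rectified), "pose" (4x4, takes a point from camera to world coordinates); the wrist camera has in their place "tool_from_camera" (4x4, takes a point from camera to tool coordinates, whose origin is the TCP and whose axes are the tool frame's). Camera axes: x right, y up, looking along -z (the intrinsics and any distortion apply to the point x, -y, -z); pixel columns grow to the right and rows downward; lengths in mm; the calibration is good to about 2 mm. A picture is of the moment at which its call begins: read the wrist's pose just before it. get_calibration takes no time and is no camera call.
- manip.close_job(): hands the job in, once; it reports no verdict.
The state is a dict: "time_s": time; "joints": joint angles; "qvel": joint speeds; "joint_torque": joint torques, N m; "eef_pos": TCP position; "tool_rot": TCP orientation; "wrist_force": force on the tool from outside, world axes, zero at the start; "torque": the same for the moment, N m; "gripper_width": finger opening in mm.
Only numpy, scipy, OpenCV 4.12 (cv2) and the standard library are available. Lean on these libraries where they do the work, as an engineer would, in place of code of your own. Each camera call takes 0.05 s, during which the arm holds its last target. There are 200 camera calls.

TASK

On the plywood tile-layout board, swing the aluminium straightedge about its pinned end (a push near its free, yellow end is enough) until it lies centred over the blue tape mark (not the green one), ready for the next row of tiles. Do not disturb the drinks can.

Things in the scene. Friction and masses are not known exactly. Their poses are not given: they have to be found in the camera images.
- edge_tip (a point): Point on the straightedge's centreline, half-way up, 265 mm from the pin and 20 mm short of its free end (yellow cap). The aluminium bar is 24 mm wide, 28 mm tall, 1 mm clear above a fixed plywood board (400 x 440 mm, 12 mm thick, on the counter); its top is 41 mm above the counter. It turns level with light friction (0.15 N m), stays where left, and swings 45 degrees either side of mid-board.
- edge_pin (a point): The pin, fixed to the board, about which the bar turns; point half-way up the bar. The bar runs from here towards the robot, and 25 mm past the pin the other way; the pin's dark round head stands 10 mm above the bar. x axis: along the bar to the free end; y: level across the bar; z: up.
- blue_mark: Flat blue square of tape on the board, 50 x 50 mm, 1 mm thick; origin at the middle of its underside. It lies to one side of the bar, where the part of the bar near its free end can be swung over it. A like green square lies on the other side and is not to be used.
- can_center (a point): Centre of an upright, full drinks can (red with a white band), 66 mm across and 118 mm tall, that stands loose on the board at one of its far corners, beside the pin. A low stack of white tiles, 75 mm square, stands at the other.

How it is judged (in metres and radians):
At the end, for the whole second after the job is handed in: The straightedge is left lying over the blue mark, its centreline within 15 mm of the mark's middle, with the can within 20 mm of where it stood (y of blue_mark in the frame of edge_pin between -0.015 and 0.015 m and distance of can_center from where it was at the start of the episode below 0.02 m); the robot touches nothing.
It fails at once if the drinks can is knocked or pushed more than 20 mm from its place (distance of can_center from where it was at the start of the episode above 0.02 m).
It also fails if it takes over 40 s, if anything falls off the work surface, if the arm or the gripper's body presses on something with over 40 N, if the wrist force passes 120 N, or if a joint passes its speed limit or range.

## Working session

There is one attempt and no reset: what is moved stays moved. The work goes in short steps, Python scripts to look and compute and a shell command to move; the robot and the scene stay as the last step left them, time stands still between calls to the robot, and variables do not carry over. Pictures are saved under pics/ and viewed, about 8 in all and at most 12, crops included, and the job is handed in when it is done.

```bash
mkdir -p pics; cat > h.py <<'E'
import numpy as np, cv2
from plant import manip
def K(c,h=400):
    f=h/2/np.tan(np.radians(c["vertical_fov"])/2)
    return np.array([[f,0,c["cx"]],[0,f,c["cy"]],[0,0,1.]])
def ray_plane(uv,c,z,pose=None):
    P=np.array(c["pose"]) if pose is None else pose
    u=cv2.undistortPoints(np.array(uv,float).reshape(-1,1,2),K(c),np.array(c["dist_coeffs"],float)).reshape(-1,2)
    d=np.c_[u[:,0],-u[:,1],-np.ones(len(u))]@P[:3,:3].T
    o=P[:3,3]
    return o+d*((z-o[2])/d[:,2])[:,None]
def save(name,img): cv2.imwrite("pics/"+name,cv2.cvtColor(img,cv2.COLOR_RGB2BGR))
E
python3 - <<'E'
from h import *
s=manip.get_state(); print(s)
for n in("top","scene"):
    im,d=manip.read_camera(n); c=manip.get_calibration(n); print(n,c); save(n+"0.png",im); np.savez(n+"0.npz",im=im,d=d)
print(manip.get_calibration("wrist"))
E
```

```text
{'time_s': 0.0, 'joints': array([ 1.16879664,  0.41193032, -0.01272576,  1.59700941,  0.00561359,
        1.13432738, -0.08221687]), 'qvel': array([-1.21807535e-03, -4.92042649e-04, -3.66586149e-04, -1.55038481e-04,
       -5.81511003e-04, -8.78224924e-05, -1.11252295e-03]), 'joint_torque': array([-1.14532344e-03, -6.00633645e+01,  6.81272484e-01, -2.99415171e+01,
        1.36087873e-02,  1.08490876e-02,  3.14030103e-06]), 'eef_pos': array([ 204.57673183, -590.05335313,  230.44823688]), 'tool_rot': array([-3.06644948,  1.56915761,  1.97976513]), 'wrist_force': array([ 0.43529119, -0.29449358, -0.19901396]), 'torque': array([ 0.00848407,  0.00855717, -0.01890014]), 'gripper_width': 85.3722542514569}
top {'vertical_fov': 42.757842955681134, 'cx': 310.70709415410636, 'cy': 201.1799158684935, 'dist_coeffs': array([-0.16351118,  0.        ,  0.        ,  0.        ,  0.        ]), 'pose': array([[-8.70015713e-03,  9.98413657e-01, -5.56280193e-02,
         5.67504899e+02],
       [-9.99693866e-01, -7.39579693e-03,  2.36109263e-02,
         3.36816392e+01],
       [ 2.31620577e-02,  5.58164
[... 507 characters left out ...]
8.90809189e-03,  7.75557393e-01,  6.31214208e-01,
         6.57388078e+02],
       [ 0.00000000e+00,  0.00000000e+00,  0.00000000e+00,
         1.00000000e+00]])}
{'vertical_fov': 67.53900660607573, 'cx': 317.8029945332848, 'cy': 200.99608425336731, 'dist_coeffs': array([-0.05379392,  0.        ,  0.        ,  0.        ,  0.        ]), 'tool_from_camera': array([[-3.44393797e-04,  2.77635402e-01, -9.60686455e-01,
        -1.43177909e+02],
       [-2.30267201e-04,  9.60686464e-01,  2.77635488e-01,
         7.02060914e+01],
       [ 9.99999914e-01,  3.16830521e-04, -2.66924132e-04,
         1.34064481e+00],
       [ 0.00000000e+00,  0.00000000e+00,  0.00000000e+00,
         1.00000000e+00]])}
```

View pics/top0.png

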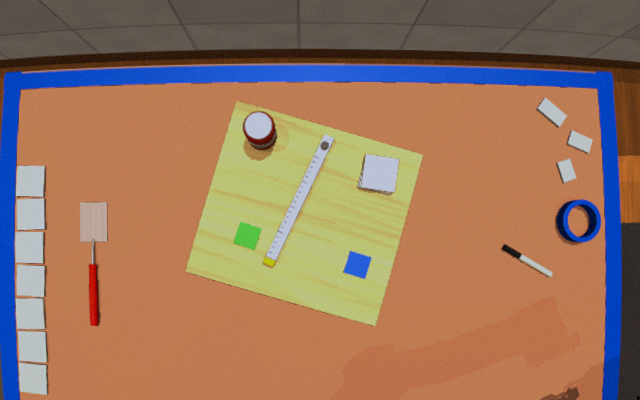

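View pics/scene0.png

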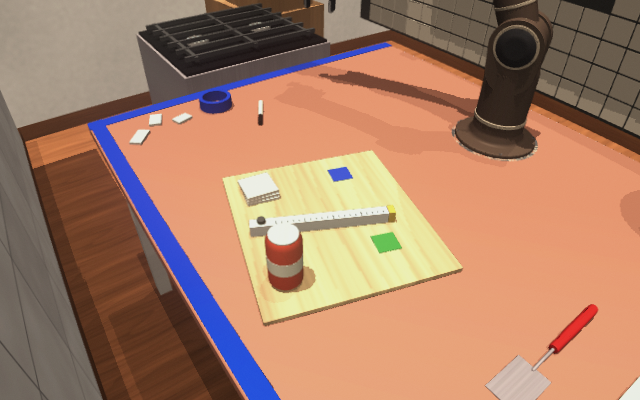

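The top view shows the pin at (325,145), the yellow tip at (269,262), blue at (357,264), green at (247,236) and the can at (260,128). The scene view agrees with this layout. The bar has to be pushed from its green side, towards -y.

```bash
cat >> h.py <<'E'
def blobs(im):
    hsv=cv2.cvtColor(im,cv2.COLOR_RGB2HSV); out={}
    # board region only
    def cen(m,lo=60,hi=1500):
        n,l,st,ce=cv2.connectedComponentsWithStats(m.astype(np.uint8))
        return [(ce[i],st[i,4]) for i in range(1,n) if lo<st[i,4]<hi]
    h,s,v=cv2.split(hsv)
    return dict(blue=cen((h>105)&(h<130)&(s>130)),green=cen((h>45)&(h<75)&(s>120)),yellow=cen((h>22)&(h<31)&(s>200)&(v>120),20))
E
python3 - <<'E'
from h import *
d=np.load("top0.npz"); c=manip.get_calibration("top")
b=blobs(d["im"]); print(b)
g=lambda l,lo=180,hi=430:[p for p,a in l if lo<p[0]<hi and 90<p[1]<330]
for k,z in(("blue",13),("green",13),("yellow",41)):
    for p in g(b[k]): print(k,p,ray_plane(p,c,z))
pin=ray_plane([325,145],c,51)[0];tip=ray_plane([269.5,262.5],c,41)[0];can=ray_plane([259,123],c,130)[0]
bl=ray_plane(g(b["blue"])[0],c,13)[0]
print("pin",pin,"tip",tip,"can",can,"len",np.linalg.norm((tip-pin)[:2]))
a=lambda v:np.degrees(np.arctan2(v[1],v[0]))
print("bar ang",a(tip-pin),"blue ang",a(bl-pin),"r",np.linalg.norm((bl-pin)[:2]))
from scipy.spatial.transform import Rotation as R
print(R.from_euler("xyz",manip.get_state()["tool_rot"]).as_matrix().round(3))
E
```

```text
{'blue': [(array([578.84720759, 220.58482613]), np.int32(949)), (array([357.07949791, 264.4748954 ]), np.int32(478))], 'green': [(array([247.03212851, 235.28514056]), np.int32(498))], 'yellow': []}
blue [357.07949791 264.4748954 ] [[489.42962725 -94.43412537  13.        ]]
green [247.03212851 235.28514056] [[556.09221866 148.20116251  13.        ]]
pin [749.5890347  -24.06005269  51.        ] tip [497.58474773  97.33793437  41.        ] can [781.97663979 112.25988856 130.        ] len 279.72063190835865
bar ang 154.2784950452286 blue ang -164.86353131535577 r 269.50960537717435
[[-0.001  0.945  0.328]
 [ 0.001  0.328 -0.945]
 [-1.    -0.    -0.001]]
```

The bar must turn about +41° to 195.1°. The tool's z axis already points nearly along the final push direction, so I keep that orientation, close the fingers and travel high to the green side of the bar.

```bash
python3 -m handwheel '[{"claw":0,"travel":[0,0.283,-0.287],"angular":[0,0,0]},{"claw":0,"travel":[0,0.283,-0.287],"angular":[0,0,0]},{"claw":0,"travel":[0,0.283,-0.287],"angular":[0,0,0]},{"claw":0,"travel":[0,0.283,-0.287],"angular":[0,0,0]},{"claw":0,"travel":[0,0.283,-0.287],"angular":[0,0,0]},{"claw":0,"travel":[0,0.283,-0.287],"angular":[0,0,0]},{"claw":0,"travel":[0,0.283,-0.287],"angular":[0,0,0]},{"claw":0,"travel":[0,0.283,-0.287],"angular":[0,0,0]}]'
```

```text
time_s: 0.9
eef_pos: [377.1, -227.5, 231.3]
tool_rot: [-0.069, 1.57, -1.307]
wrist_force: [1.3, -0.6, 1.0]
gripper_width: -0.1
```

```bash
python3 -m handwheel '[{"claw":0,"travel":[0,0.283,-0.287],"angular":[0,0,0]},{"claw":0,"travel":[0,0.283,-0.287],"angular":[0,0,0]},{"claw":0,"travel":[0,0.283,-0.287],"angular":[0,0,0]},{"claw":0,"travel":[0,0.283,-0.287],"angular":[0,0,0]},{"claw":0,"travel":[0,0.283,-0.287],"angular":[0,0,0]},{"claw":0,"travel":[0,0.283,-0.287],"angular":[0,0,0]},{"claw":0,"travel":[0,0.283,-0.287],"angular":[0,0,0]},{"claw":0,"travel":[0,0.283,-0.287],"angular":[0,0,0]}]'
python3 - <<'E'
from h import *
from scipy.spatial.transform import Rotation as R
s=manip.get_state(); im,_=manip.read_camera("wrist"); save("w1.png",im)
print(s["eef_pos"],R.from_euler("xyz",s["tool_rot"]).as_matrix().round(3))
E
```

```text
time_s: 1.7
eef_pos: [549.3, 133.4, 231.0]
tool_rot: [-1.091, 1.57, -2.328]
wrist_force: [0.6, -1.0, 0.4]
gripper_width: 0.3
[549.27516649 133.36783045 231.00531262] [[-0.     0.945  0.327]
 [-0.     0.327 -0.945]
 [-1.    -0.     0.   ]]
```

View pics/w1.png

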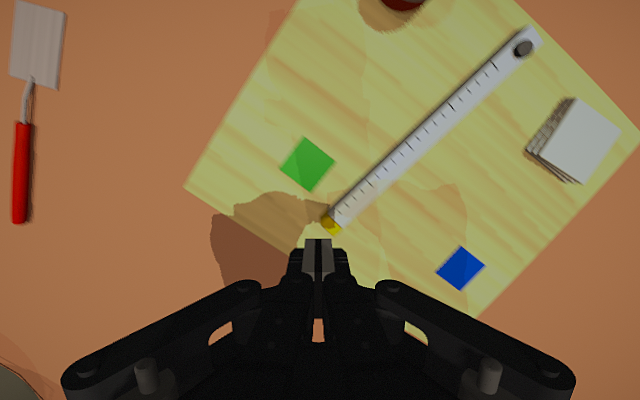

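The wrist view shows the pin head at (524,48), the yellow cap at about (332,224), blue at (460,268) and green at (307,163). I'll convert these to positions for a second estimate.

```bash
cat >> h.py <<'E'
from scipy.spatial.transform import Rotation as R
def wpose(s):
    T=np.eye(4);T[:3,:3]=R.from_euler("xyz",s["tool_rot"]).as_matrix();T[:3,3]=s["eef_pos"]
    return T@np.array(manip.get_calibration("wrist")["tool_from_camera"])
E
python3 - <<'E'
from h import *
s=manip.get_state(); im,_=manip.read_camera("wrist"); c=manip.get_calibration("wrist"); P=wpose(s)
b=blobs(im); print(b)
print("pin",ray_plane([524,47],c,51,P),"tip",ray_plane([333,219],c,41,P),"blue",ray_plane([460,268],c,13,P))
E
```

```text
{'blue': [(array([466.93428064, 274.49111901]), np.int32(1126))], 'green': [], 'yellow': [(array([339.88059701, 232.42288557]), np.int32(201))]}
pin [[753.48574704  -8.05161155  51.        ]] tip [[512.29639878 109.76932506  41.        ]] blue [[495.0978649  -82.53206997  13.        ]]
```

```bash
python3 -m handwheel '[{"claw":0,"travel":[0.15,0,0],"angular":[0,0,0]},{"claw":0,"travel":[0.15,0,0],"angular":[0,0,0]},{"claw":0,"travel":[0.15,0,0],"angular":[0,0,0]},{"claw":0,"travel":[0.18,0,0],"angular":[0,0,0]},{"claw":0,"travel":[0.205,0,0],"angular":[0,0,0]},{"claw":0,"travel":[0.205,0,0],"angular":[0,0,0]},{"claw":0,"travel":[0.205,0,0],"angular":[0,0,0]}]'
python3 - <<'E'
from h import *
s=manip.get_state(); im,_=manip.read_camera("top"); save("t2.png",cv2.resize(im[80:340,170:440],None,fx=2,fy=2)); print(s["eef_pos"],s["wrist_force"])
# world shift to tool
M=np.array([[0,.945,.327],[0,.327,-.945],[-1,0,0]])
pin=np.array([749.6,-24.06])
for a in (165,175,185,190,195.1):
    t=np.radians(a);d=np.array([np.cos(t),np.sin(t)]);n=np.array([-d[1],d[0]])
    p=pin+250*d-26*n
    print(a,p.round(),(M.T@np.r_[p-s["eef_pos"][:2],0]).round())
E
```

```text
time_s: 2.5
eef_pos: [548.7, 131.7, 26.4]
tool_rot: [-1.758, 1.57, -2.995]
wrist_force: [0.0, 0.5, -0.3]
gripper_width: -0.6
[548.6661986  131.68090232  26.39801555] [ 0.00068221  0.46274522 -0.25805525]
165 [515.  66.] [  0. -54.  51.]
175 [503.  24.] [  0. -79.  87.]
185 [498. -20.] [  0. -97. 127.]
190 [499. -42.] [   0. -104.  148.]
195.1 [501. -64.] [   0. -109.  170.]
```

View pics/t2.png

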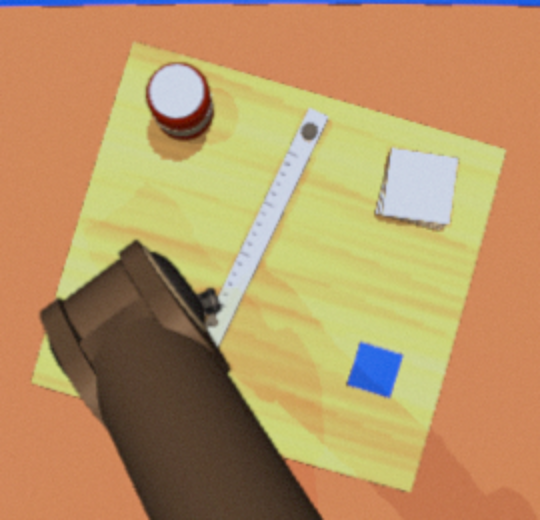

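The arm is beside the bar, which is still where it was. Blue is clear at crop (375,369) and the can is undisturbed. Next I push in small steps along the arc to about 185°.

```bash
python3 -m handwheel '[{"claw":0,"travel":[0,-0.02,0.018],"angular":[0,0,0]},{"claw":0,"travel":[0,-0.037,0.034],"angular":[0,0,0]},{"claw":0,"travel":[0,-0.054,0.051],"angular":[0,0,0]},{"claw":0,"travel":[0,-0.067,0.069],"angular":[0,0,0]},{"claw":0,"travel":[0,-0.079,0.087],"angular":[0,0,0]},{"claw":0,"travel":[0,-0.088,0.104],"angular":[0,0,0]},{"claw":0,"travel":[0,-0.094,0.117],"angular":[0,0,0]},{"claw":0,"travel":[0,-0.097,0.125],"angular":[0,0,0]}]'
python3 - <<'E'
from h import *
s=manip.get_state(); im,_=manip.read_camera("top"); save("t3.png",cv2.resize(im[80:340,170:440],None,fx=2,fy=2)); print(s["eef_pos"],s["wrist_force"],s["qvel"].round(3))
E
```

```text
time_s: 3.35
eef_pos: [499.1, -19.5, 27.6]
tool_rot: [1.015, 1.568, -0.224]
wrist_force: [0.1, 0.8, 1.3]
gripper_width: 0.1
[499.07244643 -19.4761848   27.62774401] [0.07794982 0.76179658 1.29972083] [ 0.154  0.013 -0.01  -0.003 -0.002 -0.004  0.159]
```

View pics/t3.png

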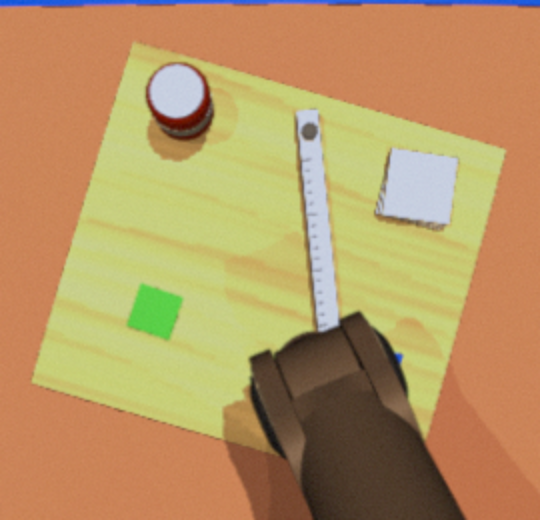

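The bar now runs from the pin at (309,131) to about (328,328) in the crop, with the gripper hiding the tip. I'll fit its centreline to get the angle.

```bash
cat >> h.py <<'E'
def bar(im,c,z=41):
    hsv=cv2.cvtColor(im,cv2.COLOR_RGB2HSV); m=((hsv[...,1]<60)&(hsv[...,2]>120)).astype(np.uint8)
    m=cv2.morphologyEx(m,cv2.MORPH_CLOSE,np.ones((3,3)))
    n,l,st,ce=cv2.connectedComponentsWithStats(m)
    best=None
    for i in range(1,n):
        if st[i,4]<300 or not(250<ce[i][0]<400 and 130<ce[i][1]<270): continue
        (x,y),(w,h),a=cv2.minAreaRect(np.argwhere(l==i)[:,::-1].astype(np.float32))
        if max(w,h)>3*min(w,h): best=i
    p=ray_plane(np.argwhere(l==best)[:,::-1],c,z)[:,:2]
    vx,vy,x0,y0=cv2.fitLine(p.astype(np.float32),cv2.DIST_HUBER,0,.01,.01).ravel()
    if vx>0: vx,vy=-vx,-vy
    return np.array([x0,y0]),np.array([vx,vy])
E
python3 - <<'E'
from h import *
c=manip.get_calibration("top"); pin=ray_plane([325,145],c,51)[0][:2]; bl=np.array([489.4,-94.4])
for im in(np.load("top0.npz")["im"],manip.read_camera("top")[0]):
    o,d=bar(im,c); n=np.array([-d[1],d[0]])
    print("ang",np.degrees(np.arctan2(d[1],d[0]))%360,"pin off",(pin-o)@n,"blue off",(bl-o)@n, "blue along", (bl-pin)@d)
s=manip.get_state();print(s["eef_pos"], "tcp off",(s["eef_pos"][:2]-o)@n,"tcp along",(s["eef_pos"][:2]-pin)@d)
E
```

```text
ang 153.90715 pin off 0.9689016300149135 blue off 178.57814603956868 blue along 202.73380763067155
ang 185.40727 pin off 1.1807613399853374 blue off 46.68886539735058 blue along 265.6596661102691
[498.73268991 -19.42253914  27.00696021] tcp off -27.075485357181783 tcp along 249.3030285484102
```

```bash
python3 -m handwheel '[{"claw":0,"travel":[0,-0.003,0.01],"angular":[0,0,0]},{"claw":0,"travel":[0,-0.006,0.02],"angular":[0,0,0]},{"claw":0,"travel":[0,-0.008,0.028],"angular":[0,0,0]},{"claw":0,"travel":[0,-0.010,0.034],"angular":[0,0,0]},{"claw":0,"travel":[0,-0.011,0.038],"angular":[0,0,0]},{"claw":0,"travel":[0,-0.012,0.041],"angular":[0,0,0]},{"claw":0,"travel":[0,-0.012,0.041],"angular":[0,0,0]}]'
python3 -m handwheel '[{"claw":0,"travel":[0,0,-0.02],"angular":[0,0,0]},{"claw":0,"travel":[0,0,-0.045],"angular":[0,0,0]},{"claw":0,"travel":[0,0,-0.06],"angular":[0,0,0]},{"claw":0,"travel":[-0.04,0,-0.06],"angular":[0,0,0]},{"claw":0,"travel":[-0.09,0,-0.06],"angular":[0,0,0]},{"claw":0,"travel":[-0.14,0,-0.06],"angular":[0,0,0]},{"claw":0,"travel":[-0.18,0,-0.06],"angular":[0,0,0]},{"claw":0,"travel":[-0.18,0,-0.06],"angular":[0,0,0]}]'
python3 -m handwheel '[{"claw":0,"travel":[-0.05,-0.16,-0.16],"angular":[0,0,0]},{"claw":0,"travel":[-0.05,-0.16,-0.16],"angular":[0,0,0]},{"claw":0,"travel":[-0.05,-0.16,-0.16],"angular":[0,0,0]},{"claw":0,"travel":[-0.05,-0.16,-0.16],"angular":[0,0,0]},{"claw":0,"travel":[-0.05,-0.16,-0.16],"angular":[0,0,0]},{"claw":0,"travel":[-0.05,-0.16,-0.16],"angular":[0,0,0]},{"claw":0,"travel":[-0.05,-0.16,-0.16],"angular":[0,0,0]},{"claw":0,"travel":[-0.05,-0.16,-0.16],"angular":[0,0,0]}]'
python3 - <<'E'
from h import *
c=manip.get_calibration("top"); pin=ray_plane([325,145],c,51)[0][:2]; bl=np.array([489.4,-94.4])
im=manip.read_camera("top")[0]; save("t4.png",cv2.resize(im[80:340,170:440],None,fx=2,fy=2))
o,d=bar(im,c); n=np.array([-d[1],d[0]])
print("ang",np.degrees(np.arctan2(d[1],d[0]))%360,"pin off",(pin-o)@n,"blue off",(bl-o)@n,manip.get_state()["eef_pos"])
E
```

```text
time_s: 4.15
eef_pos: [500.1, -61.3, 26.2]
tool_rot: [-1.376, 1.57, -2.614]
wrist_force: [-0.8, -0.4, 0.4]
gripper_width: 0.4
time_s: 4.95
eef_pos: [483.4, -3.5, 211.8]
tool_rot: [1.139, 1.561, -0.097]
wrist_force: [0.4, 0.3, 0.5]
gripper_width: 0.1
time_s: 5.75
eef_pos: [277.4, 94.3, 256.1]
tool_rot: [-2.171, 1.571, 2.875]
wrist_force: [-0.6, 0.3, 0.4]
gripper_width: 0.2
ang 194.60886 pin off 1.061357206950614 blue off 3.5026355684742128 [277.43488964  94.28520458 255.97662829]
```

View pics/t4.png

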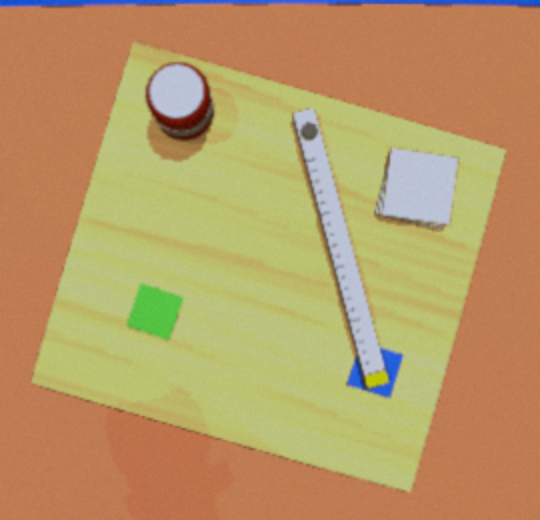

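The bar lies across the blue square: its centreline at crop x≈374 against 375 for the mark. The can is where it was and the arm is clear, so I'm handing in.

```bash
python3 -c "
from plant import manip
print(manip.get_state()['qvel'].round(3)); print(manip.close_job())"
```

```text
[ 0.002  0.009 -0.001 -0.004 -0.004  0.005 -0.002]
the job is handed in; nothing more can be done
None
```

I swung the straightedge about 41° with the closed fingers, pushing from its green side. It now lies over the blue mark. I then backed the arm off, raised it clear and handed the job in at about 5.8 s; no verdict was reported.

**Bar position:** the last top view puts its centreline about 3.5 mm from the middle of the blue mark, against the 15 mm limit. The fitted line also misses the pin by about 1 mm. Calibration is good to about 2 mm.

**Can and arm:** by eye the can had not moved from its place in the top view; I did not measure it. Wrist-force readings at the end of each move stayed below 2 N, and the arm was clear and almost still at hand-in.

**One check that disagreed:** an early wrist-camera estimate was 8–16 mm off the top view. I had taken that picture while the arm was still settling, so I set it aside.

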